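Seat the specimen and hold its slide flush on the tilted microscope stage

ROBOT

A 7-joint arm with a two-finger parallel gripper is mounted at the origin on the work surface. World frame = base frame: x ahead of the robot, y to its left, z up, the work surface at z = 0. Lengths are in m, angles in rad, forces in N, time in s.
With the tool pointing down it reaches from about 0.425 to 0.925 m from the base axis. Payload 6.8 kg.
Tool frame: the origin (TCP) lies between the finger pads; the fingertips stand 17 mm ahead of it and the grasp point (between the pads) lies 2 mm behind it; z points along the fingers, x is the direction in which the jaws open and shut, and the axes are right-handed (so a half turn about z gives the same grasp; the last joint's range is limited). The gripper opens to 85 mm and grips with 20 to 120 N. Pads are 22 mm wide; open, the fingers measure 114 mm over their backs; the gripper's body (76 mm by 85 mm) begins 54 mm behind the grasp point. The pads swing forward as they close: fully open they stand 13 mm farther back than shut.
Start: joints at [1.134, 0.477, 0.022, 1.555, -0.011, 1.109, -0.083], TCP at [0.218, -0.639, 0.248] pointing down, gripper open.
Joint ranges: [-2.96, 2.96], [-0.34, 2.1], [-1.41, 1.46], [0.24, 2.44], [-1.37, 4.51], [0.17, 1.92], [-2.96, 2.96]. Speed limits (rad/s): [2.39, 2.39, 3.14, 3.14, 3.14, 3.14, 3.14].

INTERFACE

Orientations are given as a unit quaternion [w, x, y, z].
In Python, from station import readout, read_camera, get_calibration, bot, models gives the robot as it stands.
- The arm moves only by the tool carry_out, never from a script. Its argument "deltas" is a list of rows, each a list of 2 entries, a list of its own where there are three numbers: the shift along the tool's x, y, z in cm, then the turn about the tool's z in degrees. A call has 1 to 10 rows; each row is the pose to reach, as a shift and turn from the pose measured when the call began, along the tool's axes at that moment; what a row does not reach only later rows make up. A row lasts 1/8 s, in which the tool goes at most 62.5 mm and 10.7 degrees, less where a joint would pass 70% of its speed; a pose out of reach is approached as far as the arm can. A call with a gripper value outside its range is refused whole. "hand" is the opening, from 0 (shut) to 1 (fully open), set as the call begins (left out, the last holds). The fingers move at their own pace and stop on an object; "newtons" is the grip in N (left out, the last holds). Time passes only in rows, so rows that repeat a pose let the fingers close. It gives the time, the measured TCP pose, the force and the opening at its end, in the units of the state.
- readout.get_obs(): the state, without advancing time (a new reading comes with each control period).
- read_camera(name): name is "side" or "top" or "wrist"; returns the picture (400x640x3 uint8, red, green, blue); there is no depth.
- get_calibration(name): a dict with "fov_y" (degrees; the focal length in pixels is half the picture's height over the tangent of half this angle, whatever the lens; pixels are square), "cx", "cy" (the principal point, pixels), "D" ([k1, k2, p1, p2, k3] as OpenCV has them; the pictures are not rectified), "world_from_camera" (4x4, takes a point from camera to world coordinates). Camera axes: x right, y down, z forward; pixel columns grow to the right and rows downward; lengths in m; the calibration is good to about 2 mm. A picture is of the moment at which its call begins: read the wrist's pose just before it. get_calibration takes no time and is no camera call; for the wrist camera it gives the pose at the moment of the call.
- bot.hand_in(): hands the job in, once; it reports no verdict.
Trained networks look in the newest picture that a camera, given by its name, has taken for a name from the list of things; names that differ only in an ending like _2 or _b are one class to them, and where a whole thing is asked for, a point or a joint stands for the part that bears it (a point fixed in the world has none). Each returns a list of dicts, best first, with "score" (0 to 1); they miss things now and then, are a little off and sometimes report something else, mostly with a low value. They report only what shows in the picture. A call takes as long as a camera call. They do not tell look-alikes from the thing itself.
- models.spot_in(query, camera): "centre" ([row, column] in pixels, amid what is visible of it).
The state is a dict: "t": time; "q": joint angles; "joint_vel": joint speeds; "joint_torque": joint torques, N m; "eef_pos": TCP position; "tool_rot": TCP orientation; "contact_force": force on the tool from outside, world axes, zero at the start; "torque": the same for the moment, N m; "gripper_width": opening from 0.0 (shut) to 1.0 (fully open).
Only numpy, scipy, OpenCV 4.12 (cv2) and the standard library are available. Lean on these libraries where they do the work, as an engineer would, in place of code of your own. Each camera call takes 0.05 s, during which the arm holds its last target. There are 200 camera calls.

TASK

Press the specimen puck fully home in the finned slide while the slide lies on the bench, then pick the slide up by its fin. Tilt it to match the sloping face of the tilting stage and press it on lightly, underside flush, centred on the face, its length running up the slope with the puck at the upper end, so that the sprung face gives a few millimetres; finish while still gripping the fin and holding it there, with the other things on the bench left where they are.

Things in the scene. Friction and masses are not known exactly. Their poses are not given: they have to be found in the camera images.
- slide_grip (a point): The slide: loose aluminium plate 120 x 56 x 10 mm with an upright fin (24 mm along x, 12 mm thick along y, 45 mm tall) in the middle of its top; about 0.24 kg. The point is the middle of the fin, 32.5 mm above the underside and 22.5 mm above the plate's top; x runs along the plate towards the puck, y across it (through the fin's thickness), z out of the top. It starts flat on the bench.
- puck_top (a point): Centre of the top of the specimen puck, a black disc 26 mm across with a steel centre, set in the slide 38 mm from the fin's middle along the slide's x. It starts 8 to 10 mm proud of the plate; fully home it is 4 mm proud. Axes as the slide's.
- puck (a joint): How far the puck is pressed in, m: 0 to 0.002 at the start, 0.006 fully home. It moves with about 3.5 N of friction, then meets a hard stop, and stays where it is left.
- stage: The tilting stage, fixed to the bench: dark steel base 150 x 130 mm, 20 mm high, with two steel cheeks (10 mm thick, outer sides 122 mm apart across y) up to 80 mm. Origin at the centre of the base's underside. The tilt axis is along its y, 75 mm up; the slope rises along its x.
- face (a point): Centre of the top of the stage's sloping steel face, 140 mm along the slope (x, pointing up the slope) by 92 mm across (y); z is the face's outward normal. The slope differs each time, 0.12 to 0.36 rad from level, and is stiffly set: it does not move when pushed lightly. The face lies 12 mm along its normal from the tilt axis.
- stage_face (a joint): How far the sprung face is pushed in along its normal, m: 0 when free, hard stop at 0.006. It begins to give at about 3 N and takes 1.2 N more for each mm.
- gauge_block: Steel block 60 x 30 x 20 mm, loose bystander, leave alone. Origin at its underside's centre.
- ring_gauge: Steel ring 44 mm across, 16 mm high, loose bystander, leave alone. Origin at its underside's centre.
- oil_bottle: Small amber bottle 34 mm across, 70 mm high, loose bystander, leave alone. Origin at its underside's centre.
- pot: Clear jar 48 mm across, 45 mm high, white cap, loose bystander, leave alone. Origin at its underside's centre.
- eyepiece: Black eyepiece 38 mm across, 55 mm high, loose bystander, leave alone. Origin at its underside's centre.
- screwdriver: Screwdriver 150 mm long, lying, loose bystander, leave alone. Origin at its underside (middle of its length).
- plain_slide: Plain flat plate 76 x 40 x 6 mm with no fin and no puck, loose bystander, leave alone. Origin at its underside's centre.
Things that resemble listed ones, but are neither listed nor needed, are in the scene too. Of the things that look like the part that bears slide_grip, the larger one is meant. Of the things that look like the stage, the larger one is meant.

How it is judged:
By the outcome, as a careful person would: the job done as asked, in the order asked, and still so for the second after the job is handed in, while the arm keeps its last pose, push and grip.
It also fails if it takes over 58 s, if anything falls off the work surface, if the arm or the gripper's body presses on something with over 40 N, if the wrist force passes 120 N, or if a joint passes its speed limit or range.

## Working session

There is one attempt and no reset: what is moved stays moved. The work goes in short steps, Python scripts to look and compute and a tool call to move; the robot and the scene stay as the last step left them, time stands still between calls to the robot, and variables do not carry over. Pictures are saved under pics/ and viewed, about 8 in all and at most 12, crops included, and the job is handed in when it is done.

Besides the shell and the picture viewer there is one more tool, called after ">>>" as name(argument=value, ...) on one line, values as JSON. carry_out: Moves the arm, as the interface text tells. Its arguments: {"type":"object","properties":{"deltas":{"type":"array"},"hand":{"type":"number"},"newtons":{"type":"number"}},"required":["deltas"]}

```bash
mkdir -p pics; ls; cat > h.py <<'E'
import numpy as np,cv2
from station import readout, read_camera, get_calibration, bot, models
from scipy.spatial.transform import Rotation as R
def K(c):
    f=200/np.tan(np.radians(c['fov_y'])/2); return np.array([[f,0,c['cx']],[0,f,c['cy']],[0,0,1.]])
def ray(c,rc):
    u=cv2.undistortPoints(np.array([[[rc[1],rc[0]]]],float),K(c),np.array(c['D'],float))[0,0]
    T=np.array(c['world_from_camera']); d=T[:3,:3]@np.array([u[0],u[1],1]); return T[:3,3],d/np.linalg.norm(d)
def onz(c,rc,z):
    o,d=ray(c,rc); return o+d*(z-o[2])/d[2]
def tri(rays):
    A=sum(np.eye(3)-np.outer(d,d) for o,d in rays); b=sum((np.eye(3)-np.outer(d,d))@o for o,d in rays); return np.linalg.solve(A,b)
def proj(c,P):
    T=np.linalg.inv(np.array(c['world_from_camera'])); P=np.atleast_2d(P)
    return cv2.projectPoints(P.astype(float),cv2.Rodrigues(T[:3,:3])[0],T[:3,3],K(c),np.array(c['D'],float))[0][:,0,::-1]
def save(n,im): cv2.imwrite('pics/'+n,im[:,:,::-1])
E
python3 - <<'E'
from h import *
ims=[]
for n in ['top','side','wrist']:
    im=read_camera(n); c=get_calibration(n); ims.append(im)
    np.save(n+'.npy',im)
    T=np.array(c['world_from_camera']);print(n,c['fov_y'],c['D'],T.round(3).tolist())
    for q in ['slide_grip','puck_top','stage','face','plain_slide']:
        print(q,[(round(d['score'],2),np.round(d['centre']).tolist(),onz(c,d['centre'],0.03).round(3).tolist()) for d in models.spot_in(q,n)][:4])
save('top.png',ims[0]);save('side.png',ims[1])
print(readout.get_obs())
E
```

```text
pics
top 48.54140438036845 [0.02968346 0.         0.         0.         0.        ] [[0.027, -0.991, 0.128, 0.384], [-0.999, -0.03, -0.019, 0.07], [0.023, -0.127, -0.992, 1.22], [0.0, 0.0, 0.0, 1.0]]
slide_grip [(0.93, [213.0, 420.0], [0.502, -0.223, 0.03]), (0.88, [155.0, 410.0], [0.661, -0.196, 0.03])]
puck_top []
stage [(0.92, [277.0, 254.0], [0.32, 0.215, 0.03]), (0.85, [202.0, 252.0], [0.52, 0.229, 0.03]), (0.67, [199.0, 251.0], [0.527, 0.233, 0.03])]
face [(0.76, [276.0, 246.0], [0.323, 0.237, 0.03]), (0.57, [199.0, 249.0], [0.526, 0.237, 0.03])]
plain_slide [(0.7, [141.0, 447.0], [0.705, -0.3, 0.03])]
side 57.806934278111 [-0.07282749  0.          0.          0.          0.        ] [[-0.997, -0.062, 0.055, 0.466], [-0.083, 0.69, -0.719, 0.734], [0.007, -0.721, -0.693, 0.741], [0.0, 0.0, 0.0, 1.0]]
slide_grip [(0.84, [161.0, 285.0], [0.663, -0.175, 0.03]), (0.71, [159.0, 330.0], [0.521, -0.199, 0.03])]
puck_top []
stage [(0.65, [268.0, 317.0], [0.521, 0.228, 0.03])]
face [(0.76, [264.0, 403.0], [0.316, 0.201, 0.03]), (0.69, [255.0, 317.0], [0.525, 0.191, 0.03])]
plain_slide [(
[... 308 characters left out ...]
't': 0.9, 'q': array([ 1.13389458,  0.47700156,  0.02239545,  1.55540678, -0.0115009 ,
        1.10932555, -0.08308944]), 'joint_vel': array([-0.00172273, -0.00118955,  0.00078938,  0.00061508, -0.00173806,
       -0.00154153, -0.00054623]), 'joint_torque': array([ 1.77823031e-04, -5.96308494e+01,  1.60661906e+00, -2.81544650e+01,
        1.25388827e-02,  1.47071318e-03, -2.20179083e-05]), 'eef_pos': array([ 0.21797322, -0.63884174,  0.2483039 ]), 'tool_rot': array([-1.02492311e-05,  8.13296560e-01, -5.81849384e-01, -1.25696714e-06]), 'contact_force': array([ 0.932798  , -0.24984519,  0.69324454]), 'torque': array([-0.01046535, -0.06692617, -0.02690954]), 'gripper_width': 0.9993622437682507}
```

View pics/top.png

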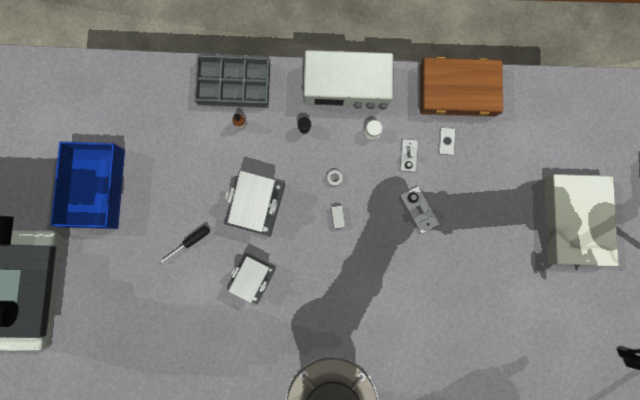

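View pics/side.png

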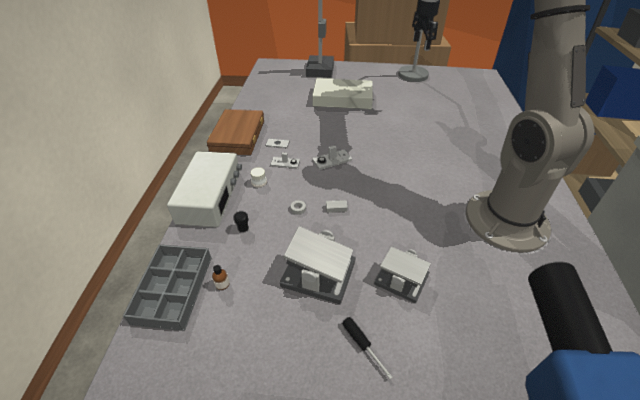

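The top view shows two finned slides, (213,420) large and (155,410) small. It also shows two stages, (202,252) large and (277,254) small. I'll confirm which is which in an enlarged crop.

```bash
python3 - <<'E'
from h import *
t=np.load('top.npy');s=np.load('side.npy')
a=cv2.resize(t[130:245,380:480],(400,460),interpolation=2);b=cv2.resize(t[150:310,215:295],(230,460),interpolation=2)
c=cv2.resize(s[220:310,270:360],(400,400)[:2],interpolation=2)
o=np.zeros((460,800,3),np.uint8);o[:,:400]=a;o[:,400:]=cv2.resize(t[150:310,215:320],(400,460)[:2],interpolation=2)
save('crop.png',np.clip(o.astype(int)*1.3,0,255).astype(np.uint8))
E
```

```text
(no output)
```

View pics/crop.png

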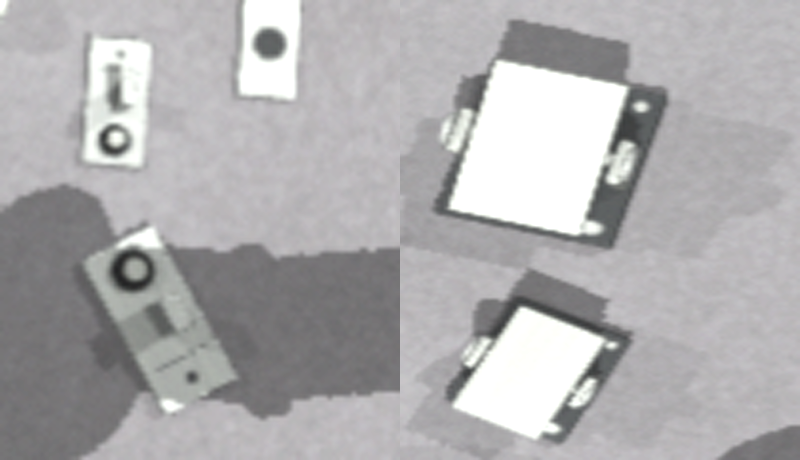

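The crop confirms it. The large finned slide at (213,420) is meant, with its puck at the upper-left end; the small one at (155,410) has the same form but is shorter. The large stage at (202,252) is meant, not the small one at (277,254). I'm moving the wrist camera over the slide.

>>> carry_out(deltas=[[[-4, -5, 0], -2], [[-8, -10, 0], -4], [[-12, -15.5, 0], -6], [[-16, -21, 0], -8], [[-20, -26, 0], -10], [[-25, -32, 0], -10], [[-29, -38, 0], -10], [[-29.8, -38.9, 0], -10], [[-29.8, -38.9, 0], -10], [[-29.8, -38.9, 0], -10]], hand=1)

```text
t: 2.15
eef_pos: [0.4896, -0.2317, 0.2483]
tool_rot: [0.0, 0.861, -0.509, 0.0]
contact_force: [0.4, -0.2, -0.2]
gripper_width: 1.001
```

```bash
cat > look.py <<'E'
from h import *
import sys,pickle
def look(n):
    ob=readout.get_obs(); c=get_calibration('wrist'); im=read_camera('wrist'); pickle.dump((im,c,ob),open(n+'.pkl','wb')); save(n+'.png',im)
    print(ob['t'],ob['eef_pos'].round(4),ob['tool_rot'].round(4),ob['contact_force'].round(2),round(ob['gripper_width'],3)); return im,c,ob
def spots(c,qs,z=0.03):
    for q in qs: print(q,[(round(d['score'],2),np.round(d['centre'],1).tolist(),onz(c,d['centre'],z).round(4).tolist()) for d in models.spot_in(q,'wrist')][:3])
E
python3 - <<'E'
from look import *
im,c,ob=look('w1'); spots(c,['slide_grip','puck_top'],.02)
E
```

```text
2.15 [ 0.4896 -0.2317  0.2483] [ 3.000e-04  8.609e-01 -5.088e-01  0.000e+00] [ 0.37 -0.22 -0.22] 1.001
slide_grip [(0.85, [22.4, 360.6], [0.6434, -0.1958, 0.02]), (0.55, [151.8, 325.9], [0.5166, -0.2278, 0.02])]
puck_top [(0.89, [115.1, 324.9], [0.5494, -0.2083, 0.02]), (0.59, [28.6, 357.7], [0.6371, -0.1962, 0.02])]
```

View pics/w1.png

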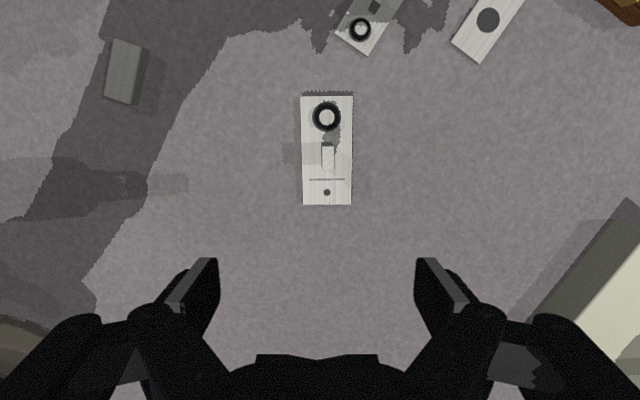

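The wrist view shows the large slide upright in the picture, corners at about (96,301), (96,353), (205,351) and (205,303). The puck is at (117,327) and the fin at (157,328). I'll compute positions from these.

```bash
cat >> look.py <<'E'
def platefit(im,c,z,box,thr):
    r0,r1,c0,c1=box; g=cv2.cvtColor(im,cv2.COLOR_RGB2GRAY)[r0:r1,c0:c1]
    m=(g>thr).astype(np.uint8); n,l,s,_=cv2.connectedComponentsWithStats(m); k=1+np.argmax(s[1:,4])
    ys,xs=np.nonzero(l==k); P=np.array([onz(c,(y+r0,x+c0),z)[:2] for y,x in zip(ys,xs)],np.float32)
    (cx,cy),(w,h),a=cv2.minAreaRect(P*1000); 
    if w<h: w,h,a=h,w,a+90
    print('plate',round(cx,1),round(cy,1),round(w,1),round(h,1),'yaw',round(a,2)); return np.array([cx,cy])/1000,a
def totool(ob,d): 
    q=ob['tool_rot']; return R.from_quat([q[1],q[2],q[3],q[0]]).inv().apply(d)*100
E
python3 - <<'E'
from look import *
im,c,ob=pickle.load(open('w1.pkl','rb'))
g=cv2.cvtColor(im,cv2.COLOR_RGB2GRAY); print(g[150,290:365:4],g[190,290:365:4])
for t in (165,180): platefit(im,c,.01,(80,220,285,370),t)
print('puck',onz(c,(117,327),.019), 'fin top',onz(c,(146,328),.055))
E
```

```text
[109 110 109 180 178 169 169 172 172 194 187  94 184 188 187 187 118 117
 135] [124 123 114 125 200 192 195 194 195  74 169 183 193 189 186 197 119 121
 120]
plate 515.4 -229.1 118.8 55.2 yaw 29.52
plate 515.7 -229.0 117.7 54.8 yaw 29.6
puck [ 0.54875268 -0.21114321  0.019     ] fin top [ 0.52572263 -0.22386927  0.055     ]
```

>>> carry_out(deltas=[[[0.3, -2, 3], 0], [[0.7, -4, 6], -0.6], [[1.0, -6.2, 9], -0.6], [[1.0, -6.2, 12], -0.6], [[1.0, -6.2, 12], -0.6], [[1.0, -6.2, 12], -0.6]], hand=0, newtons=40)

```text
t: 3.05
eef_pos: [0.5483, -0.213, 0.1293]
tool_rot: [0.0, 0.862, -0.506, 0.001]
contact_force: [-0.1, -1.0, 0.3]
gripper_width: -0.006
```

```bash
python3 - <<'E'
from look import *
im,c,ob=look('w2'); spots(c,['puck_top','slide_grip'],.019)
im1,c1,_=pickle.load(open('w1.pkl','rb'))
print(totool(ob,np.array([.5486,-.2105,.04])-ob['eef_pos']))
r=models.spot_in('puck_top','wrist')
if r: print(tri([ray(c,r[0]['centre']),ray(c1,(117,327))]))
E
```

```text
3.05 [ 0.5483 -0.213   0.1293] [ 4.000e-04  8.625e-01 -5.061e-01  6.000e-04] [-0.15 -0.97  0.34] -0.006
puck_top [(0.76, [80.1, 359.7], [0.6397, -0.195, 0.019]), (0.59, [201.4, 311.4], [0.5492, -0.2077, 0.019])]
slide_grip [(0.74, [216.1, 316.3], [0.5409, -0.2164, 0.019]), (0.66, [49.9, 379.3], [0.6625, -0.1966, 0.019])]
[-0.21448391 -0.15030465  8.92815972]
[ 0.55485221 -0.17085062  0.62615009]
```

View pics/w2.png

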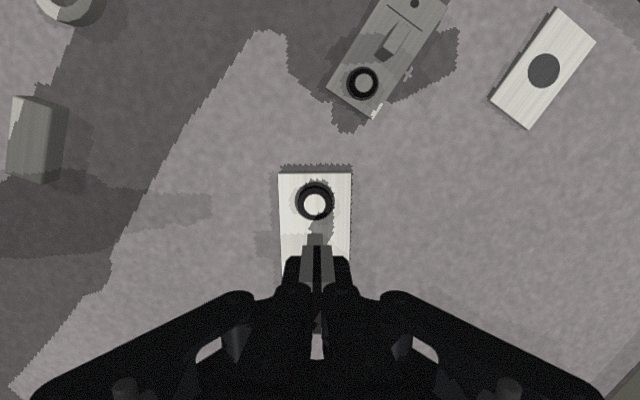

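The puck shows at (202,314), about 2 mm to the left of the tool. I'll correct for that and go down to just above it, then step down watching the force.

>>> carry_out(deltas=[[[-0.2, -0.1, 3], 0], [[-0.3, -0.2, 6], 0], [[-0.3, -0.2, 8], 0], [[-0.3, -0.2, 8.7], 0], [[-0.3, -0.2, 8.7], 0], [[-0.3, -0.2, 8.7], 0]])

```text
t: 4.0
eef_pos: [0.5499, -0.2093, 0.0436]
tool_rot: [-0.0, 0.863, -0.506, 0.002]
contact_force: [-0.2, 0.5, 0.3]
gripper_width: 0.004
```

>>> carry_out(deltas=[[[0, 0, 0.3], 0], [[0, 0, 0.6], 0], [[0, 0, 0.7], 0], [[0, 0, 0.8], 0], [[0, 0, 0.8], 0]])

```text
t: 4.62
eef_pos: [0.5499, -0.2093, 0.0356]
tool_rot: [0.0, 0.863, -0.506, 0.002]
contact_force: [-0.4, 0.6, 1.3]
gripper_width: -0.001
```

>>> carry_out(deltas=[[[0, 0, 0.1], 0], [[0, 0, 0.2], 0], [[0, 0, 0.3], 0], [[0, 0, 0.4], 0], [[0, 0, 0.4], 0]])

```text
t: 5.25
eef_pos: [0.5499, -0.2093, 0.0315]
tool_rot: [0.0, 0.863, -0.506, 0.002]
contact_force: [0.1, -0.0, 2.6]
gripper_width: -0.002
```

>>> carry_out(deltas=[[[0, 0, 0.05], 0], [[0, 0, 0.1], 0], [[0, 0, 0.15], 0], [[0, 0, 0.15], 0]])

```text
t: 5.75
eef_pos: [0.5499, -0.2093, 0.031]
tool_rot: [0.0, 0.863, -0.506, 0.002]
contact_force: [-4.4, 2.1, 12.9]
gripper_width: -0.004
```

The puck hit a hard stop at a tip height of 14 mm, which matches 4 mm proud. I'm lifting, opening the gripper and centring over the fin.

>>> carry_out(deltas=[[[0, 0, -3], 0], [[0, 0, -7], 0], [[0, 0.5, -10], 0], [[0, 3, -12], 0], [[0, 6, -14], 0], [[0, 6, -14], 0], [[0, 6, -14], 0]], hand=1)

```text
t: 6.62
eef_pos: [0.4975, -0.2378, 0.1706]
tool_rot: [-0.0, 0.863, -0.506, 0.002]
contact_force: [0.3, 0.6, -0.3]
gripper_width: 0.998
```

```bash
python3 - <<'E'
from look import *
im,c,ob=look('w3'); spots(c,['puck_top','slide_grip'],.014)
for t in (165,180): p,a=platefit(im,c,.01,(90,300,250,380),t)
q=ob['tool_rot'];print('toolx ang',np.degrees(2*np.arctan2(q[2],q[1])))
print(totool(ob,np.array([*p,.038])-ob['eef_pos']))
for s in ((0,0,.055),(38,0,.014),(60,28,.01),(60,-28,.01)):
    A=np.radians(a); print(s,proj(c,[p[0]+.001*(s[0]*np.cos(A)-s[1]*np.sin(A)),p[1]+.001*(s[0]*np.sin(A)+s[1]*np.cos(A)),s[2]]).round(1))
E
```

```text
6.625 [ 0.4975 -0.2378  0.1706] [-1.000e-04  8.627e-01 -5.057e-01  2.000e-03] [ 0.3   0.6  -0.32] 0.998
puck_top [(0.7, [121.7, 316.2], [0.5496, -0.2084, 0.014]), (0.57, [13.2, 362.1], [0.6391, -0.1992, 0.014])]
slide_grip [(0.73, [14.8, 360.9], [0.6376, -0.199, 0.014]), (0.71, [165.3, 316.9], [0.5179, -0.2268, 0.014])]
plate 515.3 -229.2 119.0 55.2 yaw 29.56
plate 515.5 -229.1 117.9 54.8 yaw 29.67
toolx ang -60.754492627340134
[ 0.06872392 -1.96718835 13.26913794]
(0, 0, 0.055) [[178.4 318.2]]
(38, 0, 0.014) [[124.  317.5]]
(60, 28, 0.01) [[ 97.1 283.6]]
(60, -28, 0.01) [[ 96.5 350.9]]
```

View pics/w3.png

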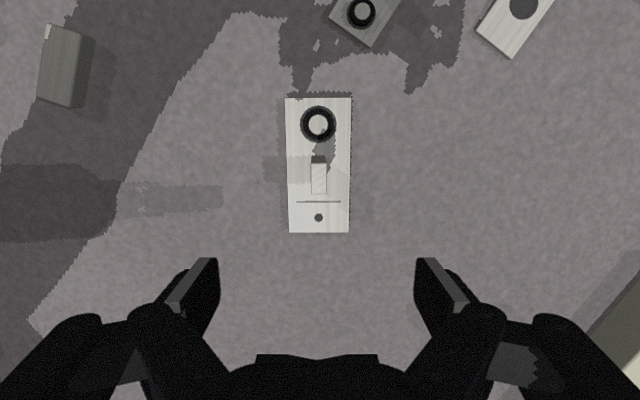

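The slide hasn't moved and the fin top is at (178,318), as predicted. I'm going down onto the fin.

>>> carry_out(deltas=[[[0, -1, 3], 0], [[0.1, -2, 7], 0], [[0.1, -2, 10], 0], [[0.1, -2, 12.5], 0], [[0.1, -2, 13.1], 0], [[0.1, -2, 13.1], 0], [[0.1, -2, 13.1], 0]])

```text
t: 7.65
eef_pos: [0.5167, -0.2287, 0.0402]
tool_rot: [-0.0, 0.863, -0.505, 0.002]
contact_force: [0.2, 0.4, -0.0]
gripper_width: 1.001
```

>>> carry_out(deltas=[[[0, 0, 0], 0], [[0, 0, 0], 0], [[0, 0, 0], 0], [[0, 0, 0], 0], [[0, 0, 0], 0], [[0, 0, 0], 0], [[0, 0, 0], 0], [[0, 0, 0], 0]], hand=0, newtons=30)

```text
t: 8.65
eef_pos: [0.5168, -0.2288, 0.0403]
tool_rot: [-0.0, 0.863, -0.505, 0.002]
contact_force: [0.0, 0.2, 2.9]
gripper_width: 0.134
```

The opening reads 11.4 mm, so the fin is held. I'm lifting and moving beside the stage to look at it.

>>> carry_out(deltas=[[[0, 0, -2], 0], [[0, 0, -6], 0], [[0, 0, -11], 0], [[0, 0, -16], 0], [[-4, -1.5, -20], 8], [[-8, -3, -24], 16], [[-12, -5, -26], 24], [[-17, -7, -26], 32], [[-22, -9, -26], 40], [[-27, -11, -26], 47]])

```text
t: 9.9
eef_pos: [0.4782, 0.0625, 0.2989]
tool_rot: [0.001, -0.588, 0.809, -0.002]
contact_force: [0.5, -0.1, -3.2]
gripper_width: 0.136
```

>>> carry_out(deltas=[[[0, 0, 0], 0], [[0, 0, 0], 0]])

```text
t: 10.15
eef_pos: [0.4776, 0.062, 0.2982]
tool_rot: [-0.0, -0.589, 0.808, -0.002]
contact_force: [-0.1, -0.4, -2.5]
gripper_width: 0.138
```

```bash
python3 - <<'E'
from look import *
im,c,ob=look('w4'); spots(c,['face','stage','puck_top'],.087)
E
```

```text
10.15 [0.4776 0.062  0.2982] [-3.000e-04 -5.889e-01  8.082e-01 -1.800e-03] [-0.13 -0.45 -2.5 ] 0.138
face [(0.8, [181.5, 160.5], [0.5255, 0.2184, 0.087]), (0.53, [291.8, 241.6], [0.3778, 0.1846, 0.087]), (0.21, [178.6, 314.8], [0.4783, 0.0629, 0.087])]
stage [(0.78, [280.6, 238.9], [0.3922, 0.1822, 0.087]), (0.62, [7.6, 65.5], [0.7076, 0.2357, 0.087]), (0.6, [174.7, 175.1], [0.5273, 0.2005, 0.087])]
puck_top [(0.84, [182.3, 314.5], [0.4746, 0.0645, 0.087])]
```

View pics/w4.png

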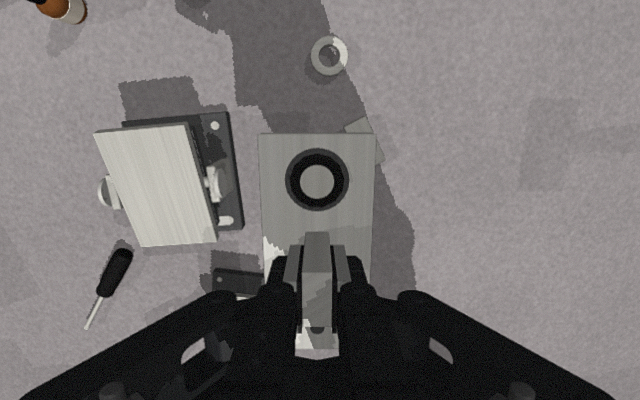

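The wrist view shows the stage face with corners at (131,95), (124,187), (240,216) and (247,142). The top end looks wider, so it is nearer the camera and is the upper end. I'll fit x, y, yaw and tilt from the three cameras.

```bash
cat > fit.py <<'E'
from look import *
from scipy.optimize import least_squares
def corners(p,hx=.07,hy=.046,off=.012):
    x,y,a,t=p; Rz=R.from_euler('z',a).as_matrix()
    n=np.array([-np.sin(t),0,np.cos(t)]);u=np.array([np.cos(t),0,np.sin(t)]);v=np.array([0,1,0])
    o=np.array([x,y,.075]); C=o+Rz@(off*n)
    return C,Rz@u,Rz@n,np.array([C+Rz@(s*hx*u+w*hy*v) for s,w in ((1,1),(1,-1),(-1,-1),(-1,1))])
E
python3 - <<'E'
from fit import *
im,c,ob=pickle.load(open('w4.pkl','rb'))
g=cv2.cvtColor(im,cv2.COLOR_RGB2GRAY)
def ref(g,P): 
    q=np.array([[p[1],p[0]] for p in P],np.float32)[:,None]
    cv2.cornerSubPix(g,q,(5,5),(-1,-1),(3,50,.01)); return q[:,0,::-1]
W=ref(g,[(131,95),(124,187),(240,216),(247,142)])
T=ref(cv2.cvtColor(np.load('top.npy'),cv2.COLOR_RGB2GRAY),[(170.9,239.9),(179.6,275.4),(232.4,263),(223,227.3)])
ct=get_calibration('top');cs=get_calibration('side')
print(W.round(1).tolist(),T.round(1).tolist())
def run(use):
    f=lambda p:np.concatenate([((proj(cc,corners(p)[3])-o)*w).ravel() for cc,o,w in use])
    s=least_squares(f,[.52,.23,-.3,.25],loss='soft_l1',f_scale=1); print(s.x.round(4),np.degrees(s.x[2:]).round(2),'res',f(s.x).round(1)); return s.x
a=run([(c,W,1)]);b=run([(ct,T,1)]);p=run([(c,W,1),(ct,T,1)])
np.save('p.npy',a)
C,u,n,cor=corners(a);print('C',C.round(4),'u',u.round(3),'n',n.round(3))
S=np.load('side.npy')
def draw(im,c,p,box):
    im=im.copy();k=4
    r0,r1,c0,c1=box; z=cv2.resize(im[r0:r1,c0:c1],None,fx=k,fy=k,interpolation=2)
    for q,col in ((a,(255,0,0)),(p,(0,160,0))):
        pts=((proj(c,corners(q)[3])[:,::-1]-[c0,r0]+.5)*k).astype(np.int32); cv2.polylines(z,[pts],True,col,1)
    return z
A=draw(im,c,p,(110,260,80,250));B=draw(S,cs,p,(215,310,265,365))
B=cv2.resize(B,(400,380));A=cv2.resize(A,(400,353))
o=np.zeros((380,800,3),np.uint8);o[:353,:400]=A;o[:,400:]=B;save('fit.png',o)
q=ob['tool_rot'];print('toolx ang',np.degrees(2*np.arctan2(q[2],q[1])))
E
```

```text
Traceback (most recent call last):
cv2.error: OpenCV(4.12.0) :-1: error: (-5:Bad argument) in function 'cornerSubPix'
> Overload resolution failed:
>  - Layout of the output array corners is incompatible with cv::Mat
>  - Expected Ptr<cv::UMat> for argument 'corners'
```

```bash
cat > f2.py <<'E'
from fit import *
im,c,ob=pickle.load(open('w4.pkl','rb'))
g=cv2.cvtColor(im,cv2.COLOR_RGB2GRAY)
def ref(g,P): 
    q=np.ascontiguousarray(np.array([[[p[1],p[0]]] for p in P],np.float32))
    q=cv2.cornerSubPix(np.ascontiguousarray(g),q,(5,5),(-1,-1),(3,50,.01)); return q[:,0,::-1]
W=ref(g,[(131,95),(124,187),(240,216),(247,142)])
T=ref(cv2.cvtColor(np.load('top.npy'),cv2.COLOR_RGB2GRAY),[(170.9,239.9),(179.6,275.4),(232.4,263),(223,227.3)])
ct=get_calibration('top');cs=get_calibration('side')
print(W.round(1).tolist(),T.round(1).tolist())
def run(use):
    f=lambda p:np.concatenate([((proj(cc,corners(p)[3])-o)*w).ravel() for cc,o,w in use])
    s=least_squares(f,[.52,.23,-.3,.25],loss='soft_l1',f_scale=1); print(s.x.round(4),np.degrees(s.x[2:]).round(2),'res',f(s.x).round(1)); return s.x
a=run([(c,W,1)]);b=run([(ct,T,1)]);p=run([(c,W,1),(ct,T,1)])
np.save('p.npy',a)
C,u,n,cor=corners(a);print('C',C.round(4),'u',u.round(3),'n',n.round(3))
S=np.load('side.npy')
def draw(im,c,p,box):
    im=im.copy();k=4
    r0,r1,c0,c1=box; z=cv2.resize(im[r0:r1,c0:c1],None,fx=k,fy=k,interpolation=2)
    for q,col in ((a,(255,0,0)),(p,(0,160,0))):
        pts=((proj(c,corners(q)[3])[:,::-1]-[c0,r0]+.5)*k).astype(np.int32); cv2.polylines(z,[pts],True,col,1)
    return z
A=draw(im,c,p,(110,260,80,250));B=draw(S,cs,p,(215,310,265,365))
B=cv2.resize(B,(400,380));A=cv2.resize(A,(400,353))
o=np.zeros((380,800,3),np.uint8);o[:353,:400]=A;o[:,400:]=B;save('fit.png',o)
q=ob['tool_rot'];print('toolx ang',np.degrees(2*np.arctan2(q[2],q[1])))
E
python3 f2.py
```

```text
[[133.10000610351562, 92.4000015258789], [124.0, 183.8000030517578], [241.39999389648438, 216.6999969482422], [246.5, 140.8000030517578]] [[170.39999389648438, 239.89999389648438], [180.3000030517578, 274.70001220703125], [232.39999389648438, 263.0], [222.3000030517578, 226.60000610351562]]
[ 0.5184  0.2235 -0.237   0.2653] [-13.58  15.2 ] res [-0.5 -0.6  0.2  0.2  0.1  0.4  0.2 -0. ]
[ 0.5169  0.224  -0.2399  0.2858] [-13.74  16.37] res [ 0.1  0.  -0.1  0.2 -0.4 -1.4  0.3  0.8]
[ 0.5182  0.2236 -0.2367  0.2656] [-13.56  15.22] res [-0.2 -0.6  0.4  0.2  0.3  0.4  0.4  0.  -0.5  0.2 -0.8  0.4 -0.9 -1.2
 -0.   0.9]
C [0.5153 0.2243 0.0866] u [ 0.938 -0.227  0.262] n [-0.255  0.062  0.965]
toolx ang 252.15686788229033
```

View pics/fit.png

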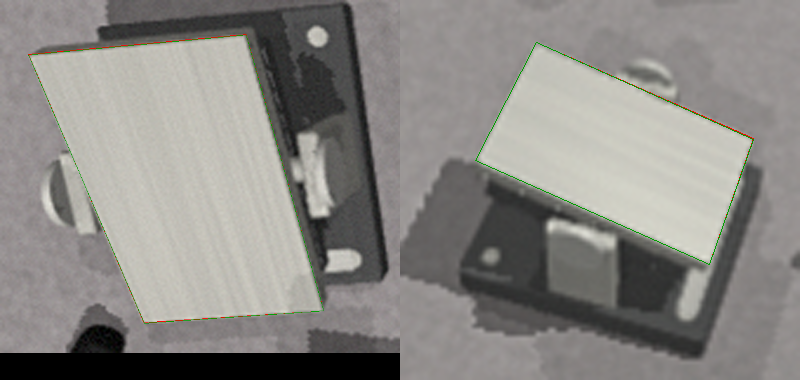

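The fitted outline lies on the face edges in the wrist view and also in the side view, which I didn't use in the fit. Tilt is 0.265 rad, yaw -13.6°, face centre (0.5153, 0.2243, 0.0866). The tool can't tilt in this interface. I'll let the slide pivot about the jaw axis with a light grip: the upper end touches first, then it presses flush. Moving above the face now.

>>> carry_out(deltas=[[[-4, 0.5, 2], -2], [[-8, 1, 4], -4.2], [[-12, 1.6, 6], -4.2], [[-16, 2.2, 8], -4.2], [[-16.5, 2.2, 11], -4.2], [[-16.5, 2.2, 13], -4.2], [[-16.5, 2.2, 14], -4.2], [[-16.5, 2.2, 14], -4.2], [[-16.5, 2.2, 14], -4.2]], newtons=20)

```text
t: 11.48
eef_pos: [0.5096, 0.2243, 0.1592]
tool_rot: [0.001, -0.616, 0.787, -0.002]
contact_force: [-0.1, 0.4, -3.4]
gripper_width: 0.134
```

```bash
cat > st.py <<'E'
from fit import *
def hold(p):
    im,c,ob=look('h'); C,u,n,_=corners(p); P=ob['eef_pos']; v=np.cross(n,u)
    q=ob['tool_rot'];a=np.degrees(2*np.arctan2(q[2],q[1]))
    print('TCP rel face along,across,normal mm',[round(1000*float((P-C)@w),1) for w in (u,v,n)],'yaw err',round((a+90-np.degrees(p[2])+180)%360-180,2))
    return im,c,ob
E
python3 - <<'E'
from st import *
im,c,ob=hold(np.load('p.npy'))
print(models.spot_in('puck_top','wrist')[:2])
P=ob['eef_pos'];a=np.load('p.npy')[2];ux=np.array([np.cos(a),np.sin(a),0])
print('level pred',proj(c,P+ux*.0366+[0,0,-.0263]))
print('goal',totool(ob,np.array([.5072,.2263,.1227])-P))
E
```

```text
11.475 [0.5096 0.2243 0.1592] [ 0.001  -0.6164  0.7874 -0.0021] [-0.13  0.39 -3.36] 0.134
TCP rel face along,across,normal mm [13.7, -1.3, 71.5] yaw err -0.31
[{'centre': [180.1, 314.6], 'score': 0.69}, {'centre': [206.7, 317.7], 'score': 0.65}]
level pred [[181.22469275 315.54626935]]
goal [-0.14191776  0.29708922  3.64785422]
```

The slide is held level as modelled: puck predicted at (181,316), seen at (180,315). Lowering in steps now.

>>> carry_out(deltas=[[[-0.15, 0.3, 0.5], -0.3], [[-0.15, 0.3, 1.0], -0.3], [[-0.15, 0.3, 1.5], -0.3], [[-0.15, 0.3, 1.8], -0.3], [[-0.15, 0.3, 2.0], -0.3], [[-0.15, 0.3, 2.2], -0.3], [[-0.15, 0.3, 2.4], -0.3], [[-0.15, 0.3, 2.4], -0.3]])

```text
t: 12.58
eef_pos: [0.5075, 0.2265, 0.1357]
tool_rot: [0.001, -0.619, 0.786, -0.002]
contact_force: [-1.0, -1.6, 4.6]
gripper_width: 0.134
```

>>> carry_out(deltas=[[[0, 0, 0.2], 0], [[0, 0, 0.4], 0], [[0, 0, 0.6], 0], [[0, 0, 0.6], 0]])

```text
t: 13.08
eef_pos: [0.506, 0.2269, 0.1297]
tool_rot: [0.0, -0.619, 0.786, -0.002]
contact_force: [-7.1, -0.9, 7.4]
gripper_width: 0.136
```

```bash
cat >> st.py <<'E'
def tiltfit(c,ob,p,px,h=.0403,xo=-.0014):
    # puck pixel row -> slide tilt about TCP
    a=p[2]; ux=np.array([np.cos(a),np.sin(a),0]);z=np.array([0,0,1.]);P=ob['eef_pos']
    ts=np.radians(np.arange(-5,25,.5)); Q=[P+ (.038+xo)*(ux*np.cos(t)+z*np.sin(t)) + (.014-h)*(-ux*np.sin(t)+z*np.cos(t)) for t in ts]
    r=proj(c,np.array(Q))[:,0]; print('rows at 0,5,10,15,20deg',r[[10,20,30,40,50]].round(1),'obs',px)
E
python3 - <<'E'
from st import *
p=np.load('p.npy');im,c,ob=hold(p)
s=models.spot_in('puck_top','wrist');print([(d['score'],d['centre']) for d in s[:2]])
tiltfit(c,ob,p,s[0]['centre'])
E
```

```text
13.075 [0.506  0.2269 0.1297] [ 3.000e-04 -6.188e-01  7.855e-01 -1.800e-03] [-7.11 -0.85  7.35] 0.136
TCP rel face along,across,normal mm [1.9, 0.3, 44.1] yaw err 0.04
[(0.57, [176.7, 313.9])]
rows at 0,5,10,15,20deg [181.2 178.1 175.5 173.6 172.4] obs [176.7, 313.9]
```

View pics/h.png

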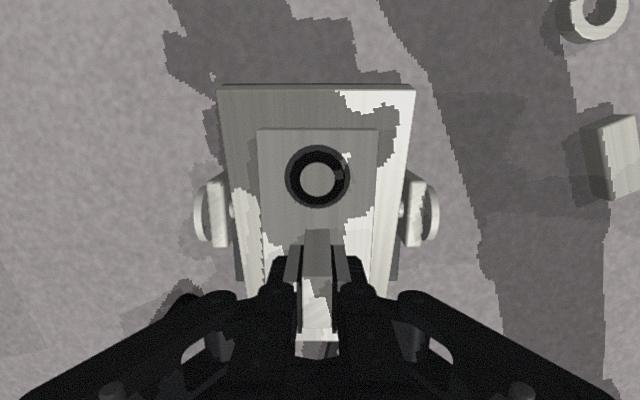

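The slide is pivoting in the grip, about 8° so far. It is centred across: slide columns 258–378, face 218–415. Pressing on towards flush.

>>> carry_out(deltas=[[[0, -0.1, 0.2], 0], [[0, -0.2, 0.4], 0], [[0, -0.3, 0.6], 0], [[0, -0.3, 0.7], 0], [[0, -0.3, 0.7], 0]])

```text
t: 13.8
eef_pos: [0.5051, 0.2277, 0.1225]
tool_rot: [-0.002, -0.62, 0.785, -0.0]
contact_force: [-12.5, 1.1, 9.5]
gripper_width: 0.132
```

```bash
python3 - <<'E'
from st import *
p=np.load('p.npy');im,c,ob=hold(p)
s=models.spot_in('puck_top','wrist');print([(d['score'],d['centre']) for d in s[:2]])
tiltfit(c,ob,p,s[0]['centre'] if s else None)
E
```

```text
13.8 [0.5051 0.2277 0.1225] [-2.000e-03 -6.198e-01  7.847e-01 -1.000e-04] [-12.51   1.1    9.47] 0.132
TCP rel face along,across,normal mm [-1.0, 0.9, 37.4] yaw err 0.19
[(0.64, [176.8, 315.9])]
rows at 0,5,10,15,20deg [180.9 177.9 175.4 173.5 172.3] obs [176.8, 315.9]
```

Friction at the upper corner is opposing the pivot. I'll lift a little, shift up-slope, press, and drag down-slope so that friction helps instead.

>>> carry_out(deltas=[[[0, 0, -0.6], 0], [[0, -0.5, -0.6], 0], [[0, -0.9, -0.5], 0], [[0, -0.9, -0.1], 0], [[0, -0.7, 0.1], 0], [[0, -0.5, 0.2], 0], [[0, -0.3, 0.3], 0], [[0, -0.1, 0.3], 0], [[0, -0.1, 0.3], 0]])

```text
t: 15.02
eef_pos: [0.5094, 0.2275, 0.1207]
tool_rot: [0.001, -0.619, 0.785, -0.001]
contact_force: [2.2, -0.5, 6.3]
gripper_width: 0.138
```

```bash
python3 - <<'E'
from st import *
p=np.load('p.npy');im,c,ob=hold(p)
s=models.spot_in('puck_top','wrist');print([(d['score'],d['centre']) for d in s[:2]])
tiltfit(c,ob,p,s[0]['centre'] if s else None)
cs=get_calibration('side');S=read_camera('side')
A=cv2.resize(S[190:310,260:380],(400,400),interpolation=2);B=cv2.resize(im[60:300,180:440],(400,369))
o=np.zeros((400,800,3),np.uint8);o[:,:400]=A;o[:369,400:]=B;save('chk.png',o)
E
```

```text
15.025 [0.5094 0.2275 0.1207] [ 7.000e-04 -6.192e-01  7.852e-01 -1.100e-03] [ 2.2  -0.55  6.26] 0.138
TCP rel face along,across,normal mm [2.6, 1.8, 34.7] yaw err 0.1
[(0.7, [193.7, 381.7]), (0.6, [174.2, 315.1])]
rows at 0,5,10,15,20deg [181.1 178.  175.5 173.6 172.3] obs [193.7, 381.7]
```

View pics/chk.png

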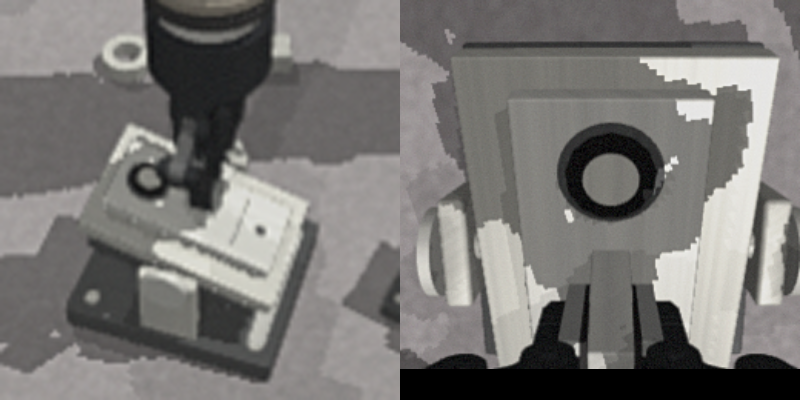

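It looks flush in both views. The slide's across position is about 1.5 mm off and the push is near the face's stop. I'll seat it once more while shifting 1.5 mm, then back off along the normal to about 3 mm of give.

>>> carry_out(deltas=[[[0.1, 0, 0.1], 0], [[0.2, 0.05, 0.2], 0], [[0.2, 0.1, 0.2], 0], [[0.2, 0.15, 0.0], 0], [[0.2, 0.15, -0.1], 0], [[0.2, 0.15, -0.2], 0], [[0.2, 0.15, -0.2], 0], [[0.2, 0.15, -0.2], 0]])

```text
t: 16.18
eef_pos: [0.5078, 0.2257, 0.1226]
tool_rot: [0.001, -0.619, 0.785, -0.001]
contact_force: [1.7, 1.9, 2.2]
gripper_width: 0.138
```

```bash
cat > s3.py <<'E'
from st import *
p=np.load('p.npy');im,c,ob=hold(p);C,u,n,_=corners(p)
f=ob['contact_force']+[0,0,2.9];print('normal N',f@n,'along',f@u,'give mm',(f@n-3)/1.2,ob['torque'].round(2))
s=models.spot_in('puck_top','wrist');print([(d['score'],d['centre']) for d in s[:2]])
tiltfit(c,ob,p,s[0]['centre'] if s else None)
g=cv2.cvtColor(im,cv2.COLOR_RGB2GRAY)
v=np.cross(n,u)
# predicted plate corners if flush & centred, at compress 3 mm, and face top corners
for k in (0,.003,.005): print('give',k,'flush centred plate-top corners',proj(c,[C-k*n+.06*u+w*.028*v+.010*n for w in (1,-1)]).round(1).tolist(),'face',proj(c,[C-k*n+.07*u+w*.046*v for w in (1,-1)]).round(1).tolist(),'puck',proj(c,C-k*n+.038*u+.014*n).round(1).tolist())
B=cv2.resize(im[70:200,200:440],(800,433),interpolation=2);save(__import__('sys').argv[1],B)
E
python3 s3.py chk2.png
```

```text
16.175 [0.5078 0.2257 0.1226] [ 0.0009 -0.6191  0.7853 -0.0012] [1.66 1.89 2.21] 0.138
TCP rel face along,across,normal mm [2.0, -0.4, 36.8] yaw err 0.08
normal N 4.628158495418486 along 2.4661534968863044 give mm 1.3567987461820716 [ 0.5  -0.28  0.  ]
[(0.77, [174.0, 316.0])]
rows at 0,5,10,15,20deg [181.1 178.  175.4 173.5 172.2] obs [174.0, 316.0]
give 0 flush centred plate-top corners [[125.3, 246.3], [125.4, 384.3]] face [[94.8, 205.4], [95.0, 425.3]] puck [[178.3, 315.3]]
give 0.003 flush centred plate-top corners [[123.1, 247.6], [123.1, 383.0]] face [[93.2, 207.4], [93.3, 423.3]] puck [[175.2, 315.3]]
give 0.005 flush centred plate-top corners [[121.6, 248.5], [121.7, 382.2]] face [[92.2, 208.8], [92.3, 422.0]] puck [[173.2, 315.3]]
```

View pics/chk2.png

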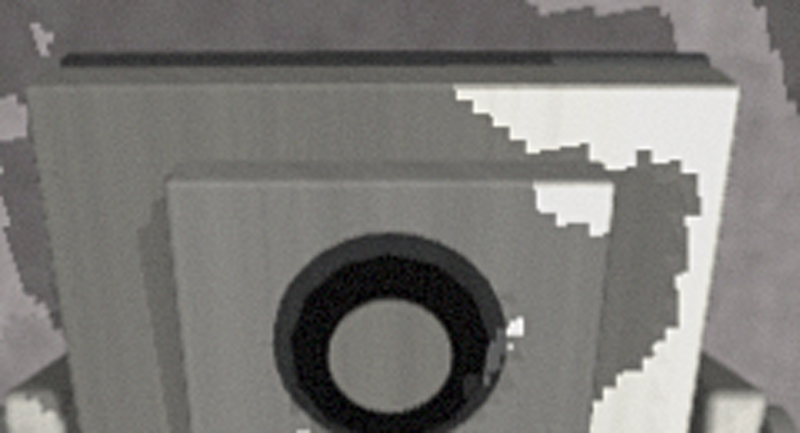

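The puck is at (174,316) and the slide's end sits centred on the face with no gap. The force gives only about 1 mm of give, which suggests the fin slipped 1–2 mm up in the jaws while seating. I'll press about 1.8 mm further along the normal and average the force.

>>> carry_out(deltas=[[[0, -0.02, 0.1], 0], [[0, -0.05, 0.18], 0], [[0, -0.05, 0.18], 0], [[0, -0.05, 0.18], 0]], newtons=40)

```text
t: 16.77
eef_pos: [0.5082, 0.2256, 0.1209]
tool_rot: [0.001, -0.619, 0.785, -0.001]
contact_force: [0.1, 1.8, 4.6]
gripper_width: 0.135
```

```bash
cat > s4.py <<'E'
from st import *
p=np.load('p.npy');C,u,n,_=corners(p);v=np.cross(n,u)
print('held-in-air torque',pickle.load(open('w4.pkl','rb'))[2]['torque'].round(2))
F=[];M=[]
for i in range(10):
    read_camera('wrist'); o=readout.get_obs(); F.append(o['contact_force']+[0,0,2.4]);M.append(o['torque'])
f=np.mean(F,0);print('n,u,v',(f@n).round(2),(f@u).round(2),(f@v).round(2),'sd',np.std(F,0).round(2),'give',((f@n-3)/1.2).round(2),'torque',np.mean(M,0).round(2))
hold(p)
E
python3 s4.py
```

```text
held-in-air torque [-0.04  0.02 -0.01]
n,u,v 6.92 1.13 1.72 sd [0.58 0.58 0.38] give 3.27 torque [ 0.42 -0.1   0.02]
17.275 [0.5082 0.2256 0.1209] [ 0.0008 -0.6191  0.7853 -0.0012] [-0.14  1.63  4.59] 0.135
TCP rel face along,across,normal mm [2.0, -0.4, 35.0] yaw err 0.08
```

```bash
python3 - <<'E'
from st import *
p=np.load('p.npy');C,u,n,_=corners(p);v=np.cross(n,u)
im,c,ob=hold(p);S=read_camera('side');cs=get_calibration('side')
Q=np.array([C-.003*n+.01*n+a*.06*u+b*.028*v for a,b in((1,1),(1,-1),(-1,-1),(-1,1))])
def dr(im,c,box,k):
    r0,r1,c0,c1=box;z=cv2.resize(im[r0:r1,c0:c1],None,fx=k,fy=k,interpolation=2)
    cv2.polylines(z,[((proj(c,Q)[:,::-1]-[c0,r0]+.5)*k).astype(np.int32)],True,(255,0,0),1);return z
A=dr(S,cs,(215,305,275,365),5);B=dr(im,c,(80,260,200,440),1.45)
o=np.zeros((450,800,3),np.uint8);o[:,:450]=A;o[:B.shape[0],450:450+B.shape[1]]=B[:,:350];save('fin.png',o)
E
```

```text
17.325 [0.5082 0.2256 0.1209] [ 0.0008 -0.6191  0.7853 -0.0012] [-0.68  1.93  5.96] 0.133
TCP rel face along,across,normal mm [2.0, -0.4, 35.0] yaw err 0.08
```

View pics/fin.png

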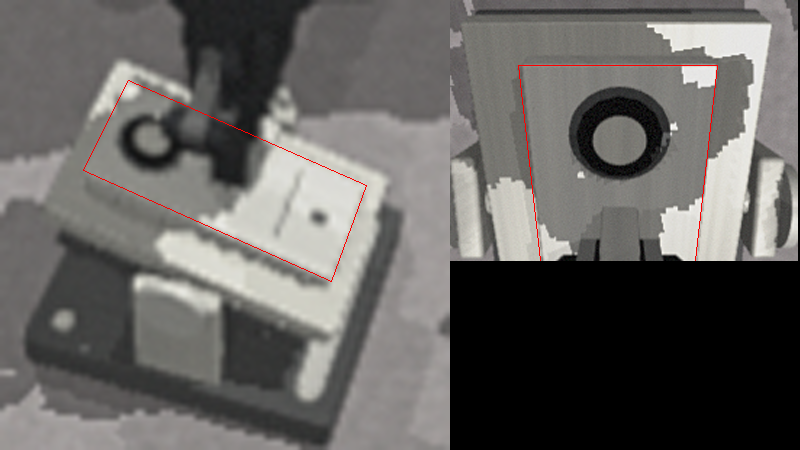

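The predicted outline of a flush, centred slide with 3 mm of give lies on the slide's edges in both the side and wrist views. Force, grip and pose are steady, so I'm handing in.

```bash
python3 -c "
from station import bot; print(bot.hand_in())"
```

```text
the job is handed in; nothing more can be done
None
```

The slide is seated on the large stage's face and still gripped by its fin, and the job is handed in at about 17.3 s of the 58 s allowed; I don't know the verdict.

- **Puck:** pressed in on the bench with shut fingertips until a hard stop at about 13 N. The fingertips were then about 14 mm above the bench, which is 4 mm proud of the plate.
- **Tilt:** the tool cannot tilt in this interface, so I let the slide pivot in the jaws under a 20 N grip by pressing its upper end on the face. The first press stopped part-way because of friction, so I lifted, moved up-slope and dragged it down until it sat flush. I then tightened the grip to 40 N.
- **Placing:** the predicted outline of a flush, centred slide with 3 mm of give matched the slide's edges in the side and wrist views. The yaw error is about 0.1° and the centring error is roughly 1 mm.
- **Give of the face:** the normal force averaged about 6.9 N, which means about 3.3 mm. The tool's height alone would suggest about 5 mm. I took that to be the fin slipping a little in the jaws while seating and trusted the force.
- **Left over:** a side force of about 1.7 N remained from the final shift.
- **Other things on the bench:** no move went near them, but I made no separate check of where they ended up.

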